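# Pack out the chasing fixture and hold the jaw tight

### The arm

A 7-joint arm with a two-finger parallel gripper is mounted at the origin on the work surface. World frame = base frame: x ahead of the robot, y to its left, z up, the work surface at z = 0. Lengths are in m, angles in rad, forces in N, time in s.
With the tool pointing down it reaches from about 0.4 to 0.85 m from the base axis. Payload 4.5 kg.
Tool frame: the origin (TCP) lies where the fingers leave the gripper's body, on its centre line; the fingertips stand 64 mm ahead of it and the grasp point (between the pads) lies 45 mm ahead of it; z points along the fingers, y is the direction in which the jaws open and shut (so a half turn about z gives the same grasp; the last joint's range is limited). The gripper opens to 88 mm and grips with 3 to 60 N. Pads are 18 mm wide; open, the fingers measure 123 mm over their backs; the gripper's body (75 mm by 187 mm) begins 45 mm behind the grasp point.
Start: joints at [1.294, 0.689, -0.195, 1.565, 0.157, 0.902, -0.215], TCP at [0.191, -0.595, 0.303] pointing down, gripper open.
Joint ranges: [-3.01, 3.01], [-0.46, 2.08], [-1.47, 1.51], [0.13, 2.56], [-1, 4.14], [0.04, 2.09], [-2.66, 2.66]. Speed limits (rad/s): [2.57, 2.57, 3.14, 3.14, 3.14, 3.14, 3.14].

### API

Orientations are given as a unit quaternion [x, y, z, w].
In Python, from plant import monitor, snapshot, workorder, finder gives the robot as it stands.
- The arm moves only by the tool carry_out, never from a script. Its argument "motion" is one flat list of numbers, 6 for each row, row after row: the shift along the tool's x, y, z in cm, then the turn, a rotation vector about the tool's x, y, z in rad. In form: [x, y, z, rx, ry, rz, x, y, z, rx, ry, rz, ...]. A call has 1 to 8 rows; each row shifts and turns the commanded pose from where the row before left it, along the tool's axes as they then stand; what a row does not reach is not made up. A row lasts 1/8 s, in which the tool goes at most 62.5 mm and 10.7 degrees, less where a joint would pass 70% of its speed; a pose out of reach is approached as far as the arm can. A call with a gripper value outside its range is refused whole. "hand" is the finger opening in cm, from 0 to 8.81, set as the call begins (left out, the last holds). The fingers move at their own pace and stop on an object; "grip_force" is the grip in N (left out, the last holds). Time passes only in rows, so rows that do not move let the fingers close. It gives the time, the measured TCP pose, the force and the opening at its end, in the units of the state.
- monitor.get_state(): the state, without advancing time (a new reading comes with each control period).
- snapshot(name): name is "side" or "top" or "wrist"; returns a dict with "frame" (400x640x3 uint8, red, green, blue), "range_z" (400x640 float32, m along the optical axis (not along the pixel's ray), 0 where there is no reading), "fx", "fy", "cx", "cy" (pixels), "rvec" (rotation vector, rad) and "tvec" (3), from world to camera coordinates, as OpenCV has them; the wrist camera has in their place "hand_eye" (4x4, takes a point from camera to tool coordinates, whose origin is the TCP and whose axes are the flange's). Camera axes: x right, y down, z forward; pixel columns grow to the right and rows downward; lengths in m; the calibration is good to about 2 mm. A picture is of the moment at which its call begins: read the wrist's pose just before it.
- workorder.finish_job(): hands the job in, once; it reports no verdict.
Trained networks look in a picture, given as the dict that the camera call returned (one of the last four; its "shot" number tells which), for a name from the list of things; names that differ only in an ending like _2 or _b are one class to them, and where a whole thing is asked for, a point or a joint stands for the part that bears it (a point fixed in the world has none). Each returns a list of dicts, best first, with "p" (0 to 1); they miss things now and then, are a little off and sometimes report something else, mostly with a low value. They report only what shows in the picture. A call takes as long as a camera call. They do not tell look-alikes from the thing itself.
- finder.masks_of(picture, thing): "pixels" (400x640 bool, what is visible of it) and "extent" ([left, top, right, bottom] in pixels, round what is visible of it).
The state is a dict: "clock": time; "q": joint angles; "qd": joint speeds; "joint_torque": joint torques, N m; "tool_pos": TCP position; "eef_rot": TCP orientation; "contact_force": force on the tool from outside, world axes, zero at the start; "moment": the same for the moment, N m; "opening": opening from 0.0 (shut) to 1.0 (fully open).
Only numpy, scipy, OpenCV 4.12 (cv2) and the standard library are available. Lean on these libraries where they do the work, as an engineer would, in place of code of your own. Each camera call takes 0.05 s, during which the arm holds its last target. There are 200 camera calls.

### The job

Pack out the gap in the wooden holding fixture, between the block that carries the silver dome and the sliding jaw with the steel post: take packing plates from the rack and stand them upright in the gap, one beside the other and right down on the fixture's floor, until the jaw, which has only a short travel, closes tight on the stack before it runs out of travel (one plate is often not enough). Finish while holding: keep the jaw pushed firmly against the stack by its post and do not let go, because its spring would open it again. Leave any plates you do not need in the rack, and the other tools on the bench where they lie.

Things in the scene. Friction and masses are not known exactly. Their poses are not given: they have to be found in the camera images.
- block_face (a point): foot of the work block's face that looks into the gap: mid-width, on the channel floor, 18 mm above the bench. Axes: y along the channel from jaw to block (the gap lies on its -y side), x across, z up. The gap from this face to the open jaw's face is 21 to 41 mm; with the jaw at its end stop it is 21 mm less
- work: the fixed work block of dark wood, 48 wide x 80 long x 50 mm high, with a silver dome (46 mm high on a black disc 6 mm high) on top; its top is 120 mm above the bench. It stands elsewhere on the fixture each time. Origin and axes as block_face; it reaches 80 mm in +y
- fixture: the wooden fixture, screwed to the bench: a base board 130 (x) x 215 (y) x 18 mm thick, origin at the centre of its underside, axes as block_face. Along it runs a channel 49 mm wide between two rails 22 mm high and 14 mm thick, whose floor is the board's top. The jaw slides in its -y half
- jaw_post (a point): point to grip or push on the jaw's steel post: on its axis, 98 mm above the bench, 21 mm below its top; axes as block_face, moves with the jaw. The post is 18 mm thick and stands 51 mm above the jaw's top (68 mm above the bench). The jaw is a wooden block 47 wide x 50 mm long; its clamping face lies 33 mm from the post's axis in +y
- jaw (a joint): travel of the sliding jaw towards the work block, m: 0 fully open (it starts there), 0.021 the end stop of its travel. A spring pushes it open with 1.8 N at 0 and 3.1 N at the end stop
- rack: the low wooden rack of the plates, fixed to the bench, 75 (its x) x 160 (its y) x 29.5 mm, origin at the centre of its underside; three slots at -50, 0 and 50 mm along its y
- plate_a_mid (a point): centre (42.5 mm above its foot) of the first of three identical packing plates of pale wood, 44 (its x) x 12 (its y) x 85 (its z) mm, 35 g. It starts upright in a rack slot 22 mm deep, whose floor is 8 mm above the bench. Grip it from above across its 44 mm width, so that the fingers clear its neighbours
- plate_b_mid (a point): centre (42.5 mm above its foot) of the second of three identical packing plates of pale wood, 44 (its x) x 12 (its y) x 85 (its z) mm, 35 g. It starts upright in a rack slot 22 mm deep, whose floor is 8 mm above the bench. Grip it from above across its 44 mm width, so that the fingers clear its neighbours
- plate_c_mid (a point): centre (42.5 mm above its foot) of the third of three identical packing plates of pale wood, 44 (its x) x 12 (its y) x 85 (its z) mm, 35 g. It starts upright in a rack slot 22 mm deep, whose floor is 8 mm above the bench. Grip it from above across its 44 mm width, so that the fingers clear its neighbours
- hammer: bystander, to be left alone: the small hammer, 0.3 m long or less, lying on the bench
- pencil: bystander, to be left alone: the pencil, 9 mm thick, 170 mm long, lying on the bench
- jar: bystander, to be left alone: a small amber jar, 52 mm across, 60 mm tall
- dish: bystander, to be left alone: a small metal dish, 100 mm across, 35 mm tall
- offcut: bystander, to be left alone: a wooden offcut, 30 x 90 x 22 mm
- punch: bystander, to be left alone: a square steel punch, 120 x 8 x 8 mm
- dividers: bystander, to be left alone: a pair of dividers, about 130 mm long, lying flat
Things that resemble listed ones, but are neither listed nor needed, are in the scene too. What is shaped like the part that bears plate_c_mid but orange is not meant.

How it is judged:
By the outcome, as a careful person would: the job done as asked, in the order asked, and still so for the second after the job is handed in, while the arm keeps its last pose, push and grip.
It also fails if it takes over 72 s, if anything falls off the work surface, if the arm or the gripper's body presses on something with over 40 N, if the wrist force passes 120 N, or if a joint passes its speed limit or range.

## Working session

There is one attempt and no reset: what is moved stays moved. The work goes in short steps, Python scripts to look and compute and a tool call to move; the robot and the scene stay as the last step left them, time stands still between calls to the robot, and variables do not carry over. Pictures are saved under pics/ and viewed, about 8 in all and at most 12, crops included, and the job is handed in when it is done.

Besides the shell and the picture viewer there is one more tool, called after "Emit:" as name(argument=value, ...) on one line, values as JSON. carry_out: Moves the arm, as the interface text tells. Its arguments: {"type":"object","properties":{"motion":{"type":"array"},"hand":{"type":"number"},"grip_force":{"type":"number"}},"required":["motion"]}

```bash
mkdir -p pics; ls; cat > h.py <<'E'
import numpy as np, cv2
from scipy.spatial.transform import Rotation as R
from plant import monitor, snapshot, workorder, finder
def snap(n):
    s=monitor.get_state(); p=snapshot(n)
    if 'hand_eye' in p:
        T=np.eye(4);T[:3,:3]=R.from_quat(s['eef_rot']).as_matrix();T[:3,3]=s['tool_pos'];p['M']=T@np.array(p['hand_eye'])
    else:
        T=np.eye(4);T[:3,:3]=R.from_rotvec(np.ravel(p['rvec'])).as_matrix();T[:3,3]=np.ravel(p['tvec']);p['M']=np.linalg.inv(T)
    v,u=np.mgrid[:400,:640];z=p['range_z'];c=np.stack([(u-p['cx'])/p['fx']*z,(v-p['cy'])/p['fy']*z,z],-1)
    p['W']=c@p['M'][:3,:3].T+p['M'][:3,3]; p['ok']=z>0
    return p
def save(p,f,crop=None,k=1):
    im=p['frame'][...,::-1]
    if crop: l,t,r,b=crop; im=im[t:b,l:r]
    cv2.imwrite('pics/'+f,cv2.resize(im,None,fx=k,fy=k,interpolation=cv2.INTER_CUBIC))
E
python3 - <<'E'
from h import *
s=monitor.get_state();print({k:np.round(v,3) for k,v in s.items()})
np.set_printoptions(precision=3,suppress=True)
ims=[]
for n in('top','side'):
    p=snap(n);save(p,n+'1.png')
    for t in('work','fixture','jaw_post','rack','plate_a_mid'):
        for d in finder.masks_of(p,t)[:5]:
            m=np.array(d['pixels'])&p['ok']
            if m.sum()==0: continue
            P=p['W'][m];print(n,t,round(d['p'],2),d['extent'],m.sum(),np.median(P,0),np.percentile(P[:,2],98))
E
```

```text
pics
{'clock': np.float64(0.0), 'q': array([ 1.294,  0.69 , -0.195,  1.566,  0.157,  0.903, -0.215]), 'qd': array([-0.001,  0.   , -0.001, -0.001,  0.002, -0.001,  0.001]), 'joint_torque': array([-0.0000e+00, -5.2755e+01, -1.2670e+00, -1.5343e+01, -5.3000e-02,
        7.0000e-03,  0.0000e+00]), 'tool_pos': array([ 0.191, -0.595,  0.302]), 'eef_rot': array([ 0.988,  0.155, -0.   , -0.001]), 'contact_force': array([-0.148, -0.433,  0.193]), 'moment': array([ 0.016, -0.029,  0.012]), 'opening': np.float64(1.005)}
top work 0.77 [370.1, 188.3, 400.3, 213.8] 592 [ 0.569 -0.164  0.097] 0.11493314597718496
top fixture 0.6 [353.2, 178.8, 432.9, 232.3] 2557 [ 0.572 -0.217  0.02 ] 0.08702123565887164
top fixture 0.54 [170.4, 200.3, 208.8, 290.3] 1075 [0.477 0.418 0.023] 0.029591530162068256
top fixture 0.42 [245.6, 133.0, 274.2, 164.1] 797 [0.755 0.195 0.017] 0.03772411157244397
top jaw_post 0.74 [407.6, 188.5, 430.4, 207.9] 351 [ 0.584 -0.269  0.068] 0.12110010737925814
top rack 0.92 [241.0, 205.9, 298.0, 233.8] 1038 [0.527 0.16  0.029] 0.03614317262802209
top rack 0.49 [343.2, 145.7, 359.6, 161.3] 254 [ 0.721 -0.074  0.058] 0.06407359123639594
top rack 0.32 [321.6, 177.4, 328.4, 227.6] 149 [0.58  0.005 0.008] 0.012960678183572617
top plate_a_mid 0.5 [282.3, 210.2, 289.7, 225.6] 94 [0.526 0.119 0.091] 0.09789381228173663
side work 0.66 [345.4, 248.9, 385.5, 288.8] 1046 [ 0.563 -0.191  0.087] 0.11305374021909782
side work 0.35 [373.4, 372.5, 422.8, 400.0] 226 [ 0.468 -0.41   0.007] 0.010539536135659666
side fixture 0.57 [323.1, 243.5, 426.3, 334.2] 3627 [ 0.553 -0.238  0.02 ] 0.10530449742340552
side jaw_post 0.63 [383.4, 281.1, 418.5, 313.5] 670 [ 0.582 -0.286  0.068] 0.11889013463537138
side rack 0.65 [245.0, 186.2, 296.0, 229.3] 714 [0.51  0.116 0.027] 0.031257743314508216
side plate_a_mid 0.69 [269.6, 187.1, 285.4, 215.3] 290 [0.53  0.112 0.07 ] 0.09373414484008918
```

```bash
python3 - <<'E'
import cv2,numpy as np
a=cv2.imread('pics/top1.png')[110:310,150:450];b=cv2.imread('pics/side1.png')[150:350,220:470]
a=cv2.resize(a,(600,400)) ;cv2.imwrite('pics/t1.png',a)
cv2.imwrite('pics/s1.png',cv2.resize(b,(750,600)))
E
```

```text
(no output)
```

View pics/t1.png

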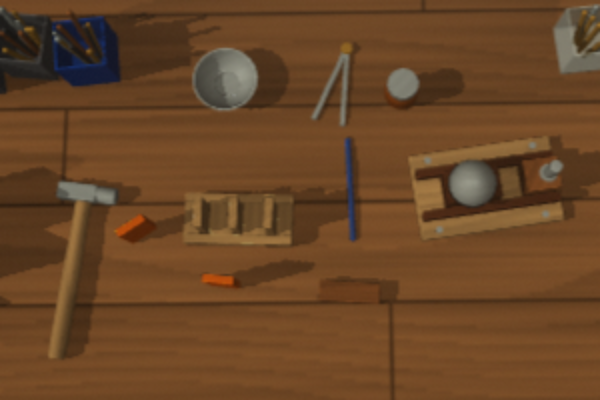

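View pics/s1.png

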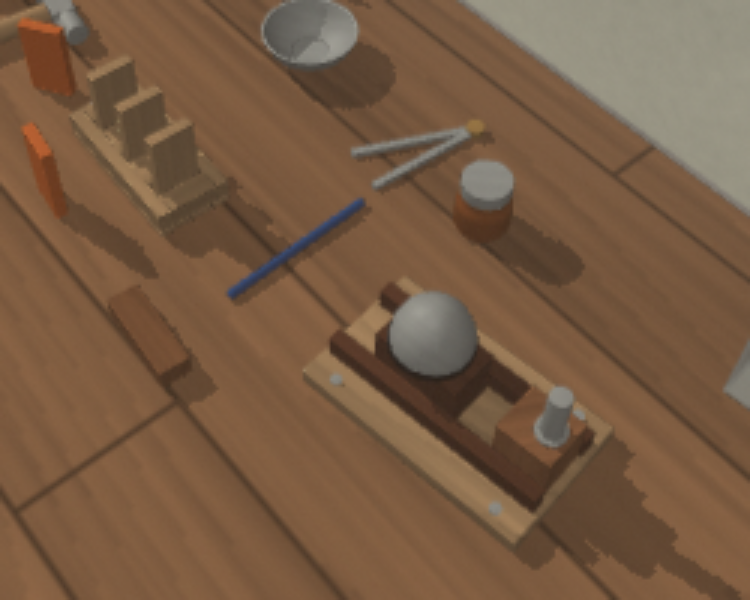

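The top crop shows the fixture at right (about x 410–565, y 140–235), with the jaw and post on its right, so fixture +y is roughly world +y, tilted about 7°. The rack with three pale plates is at x 185–290, y 195–245, and the orange decoys lie beside it. Next I go over the fixture for a closer look.

```bash
cat >> h.py <<'E'
def plan(pos,ydir,n):
    """rows (tool axes, cm/rad) from measured pose to pos with tool y along angle ydir (deg, world)"""
    s=monitor.get_state();A=R.from_quat(s['eef_rot']);z=np.array([0,0,-1.]);y=np.array([np.cos(np.radians(ydir)),np.sin(np.radians(ydir)),0])
    B=R.from_matrix(np.stack([np.cross(y,z),y,z],1));rv=(A.inv()*B).as_rotvec();d=(np.array(pos)-s['tool_pos'])/n
    for i in range(n):
        C=A*R.from_rotvec(rv*i/n);print(np.round(C.inv().apply(d)*100,2),np.round(rv/n,4))
E
python3 - <<'E'
from h import *
print(np.round(snapshot('wrist')['hand_eye'],3))
plan([0.575,-0.23,0.32],7.5,10)
E
```

```text
[[-0.002 -0.957 -0.29   0.075]
 [ 1.    -0.002  0.    -0.001]
 [-0.001 -0.29   0.957 -0.081]
 [ 0.     0.     0.     1.   ]]
[ 4.77 -2.3  -0.17] [ 0.      0.     -0.1391]
[ 5.04 -1.62 -0.17] [ 0.      0.     -0.1391]
[ 5.22 -0.9  -0.17] [ 0.      0.     -0.1391]
[ 5.29 -0.17 -0.17] [ 0.      0.     -0.1391]
[ 5.27  0.56 -0.17] [ 0.      0.     -0.1391]
[ 5.14  1.29 -0.17] [ 0.      0.     -0.1391]
[ 4.91  1.99 -0.17] [ 0.      0.     -0.1391]
[ 4.59  2.65 -0.17] [ 0.      0.     -0.1391]
[ 4.17  3.26 -0.17] [ 0.      0.     -0.1391]
[ 3.68  3.81 -0.17] [ 0.      0.     -0.1391]
```

Emit:
carry_out(motion=[4.77, -2.3, -0.17, 0, 0, -0.139, 5.04, -1.62, -0.17, 0, 0, -0.139, 5.22, -0.9, -0.17, 0, 0, -0.139, 5.29, -0.17, -0.17, 0, 0, -0.139, 5.27, 0.56, -0.17, 0, 0, -0.139, 5.14, 1.29, -0.17, 0, 0, -0.139, 4.91, 2, -0.17, 0, 0, -0.139, 3.5, 2.65, -0.17, 0, 0, -0.139])

```text
clock: 1.65
tool_pos: [0.4967, -0.3116, 0.3167]
eef_rot: [0.755, 0.655, 0.0, 0.0]
contact_force: [-0.0, -0.2, -0.6]
opening: 1.001
```

Emit:
carry_out(motion=[0, 3.9, -0.17, 0, 0, -0.139, 0, 3.9, -0.17, 0, 0, -0.139, 0, 0, 0, 0, 0, 0])

```text
clock: 2.02
tool_pos: [0.5753, -0.3185, 0.3194]
eef_rot: [0.659, 0.752, 0.001, 0.0]
contact_force: [-1.4, 0.1, -0.3]
opening: 0.997
```

```bash
python3 - <<'E'
from h import *
np.set_printoptions(precision=3,suppress=True)
s=monitor.get_state();print(s['clock'],s['tool_pos'],s['eef_rot'])
p=snap('wrist');np.save('w1.npy',p['W']);save(p,'w1.png');print(p['fx'])
for t in('work','fixture','jaw_post'):
    for d in finder.masks_of(p,t)[:2]:
        m=np.array(d['pixels'])&p['ok'];P=p['W'][m];print(t,round(d['p'],2),d['extent'],m.sum(),np.median(P,0),np.percentile(P[:,2],98))
E
```

```text
2.025 [ 0.575 -0.319  0.319] [0.659 0.752 0.001 0.   ]
345.7453395380618
work 0.95 [298.4, 0.0, 381.5, 65.2] 4310 [ 0.576 -0.191  0.096] 0.11234595309660395
jaw_post 0.82 [315.3, 101.4, 363.7, 159.5] 2695 [ 0.587 -0.273  0.068] 0.11905594380869937
```

View pics/w1.png

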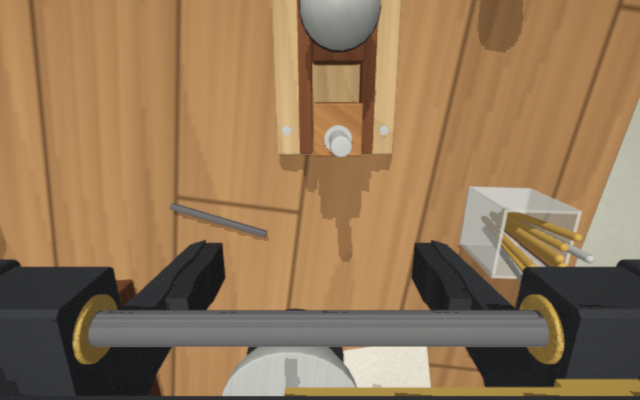

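The view shows the fixture at top centre: dome at (340,20), gap floor at rows 65–102 between columns 312–362, jaw at rows 102–155, post top at (341,145). I'll measure it from the depth data.

```bash
python3 - <<'E'
import numpy as np, cv2
np.set_printoptions(precision=4,suppress=True)
W=np.load('w1.npy')
sub=W[0:158,265:405].reshape(-1,3);sub=sub[np.isfinite(sub).all(1)]
def band(lo,hi): return sub[(sub[:,2]>lo)&(sub[:,2]<hi)]
# rails: z~40
r=band(.036,.044)
b=band(.014,.022)
print(len(r),len(b),np.histogram(sub[:,2],bins=np.arange(0,.13,.005)))
def line(P):
    return cv2.minAreaRect(P[:,:2].astype(np.float32)*1000)
print('rails',line(r)); print('board',line(b))
j=band(.064,.072); print('top68',len(j))
# split along fixture y
for ang in (7,8,7.5):
    a=np.radians(ang);ex=np.array([np.cos(a),np.sin(a)]);ey=np.array([-np.sin(a),np.cos(a)])
    print(ang)
    for nm,P in(('rails',r),('board',b),('68',j),('post',band(.112,.125))):
        u=P[:,:2]@ex*1000;v=P[:,:2]@ey*1000
        print(nm,'u',np.percentile(u,[1,50,99]),'v',np.percentile(v,[1,50,99]))
    u=r[:,:2]@ex*1000;v=r[:,:2]@ey*1000
    m=np.median(u); 
    for sg in(-1,1):
        k=(u-m)*sg>0 
        for vv in np.arange(-400,-200,40):
            q=k&(abs(v-vv)<20)
            if q.sum()>30: print(sg,vv,np.percentile(u[q],[3,50,97]))
    h,e=np.histogram(j[:,:2]@ey*1000,bins=np.arange(-400,-150,4));print([(int(e[i]),int(h[i])) for i in range(len(h)) if h[i]])
E
```

```text
3281 8802 (array([ 791,    0,   55, 8713,   59,   71,   66, 2494,  796,    1,   38,
         12,   41, 2638,  412,  140,  155,  353,  367,  572,  574,  747,
        405,  351,    8]), array([0.   , 0.005, 0.01 , 0.015, 0.02 , 0.025, 0.03 , 0.035, 0.04 ,
       0.045, 0.05 , 0.055, 0.06 , 0.065, 0.07 , 0.075, 0.08 , 0.085,
       0.09 , 0.095, 0.1  , 0.105, 0.11 , 0.115, 0.12 , 0.125]))
rails ((582.8754272460938, -230.27984619140625), (77.15648651123047, 144.3957977294922), 7.633177757263184)
board ((582.826171875, -230.13584899902344), (129.96937561035156, 154.62876892089844), 7.644766807556152)
top68 2844
7
rails u [511.972 524.723 588.675] v [-370.3503 -305.9076 -237.9812]
board u [486.2033 544.1525 614.3909] v [-375.1232 -297.3242 -224.2486]
68 u [527.693  548.7552 573.7285] v [-368.845  -332.4861 -269.8138]
post u [541.2647 550.4653 558.8504] v [-360.6386 -349.8302 -244.7025]
-1 -360 [513.2888 518.533  523.73  ]
-1 -320 [512.5176 518.628  524.673 ]
-1 -280 [511.9272 518.6749 524.5769]
-1 -240 [511.2821 513.9758 520.4656]
1 -360 [524.7513 582.546  588.8074]
1 -320 [525.6598 581.83
[... 1323 characters left out ...]
-301.7035 -228.8214]
68 u [524.9432 545.8572 570.9077] v [-373.5356 -337.2841 -274.7157]
post u [539.1063 547.4785 556.0178] v [-365.4518 -354.6172 -249.4582]
-1 -360 [510.1398 515.6415 521.6636]
-1 -320 [509.7272 515.8921 521.9   ]
-1 -280 [509.5549 515.3672 521.2251]
-1 -240 [509.1872 511.0448 515.5899]
1 -360 [522.6449 579.8806 585.6513]
1 -320 [522.8671 578.9541 585.7319]
1 -280 [522.1853 578.9932 585.5941]
[(-376, 97), (-372, 118), (-368, 109), (-364, 104), (-360, 117), (-356, 142), (-352, 177), (-348, 196), (-344, 225), (-340, 212), (-336, 199), (-332, 250), (-328, 188), (-292, 2), (-288, 257), (-284, 261), (-280, 139), (-276, 42), (-272, 2), (-268, 4), (-264, 1), (-260, 1), (-248, 1)]
```

```bash
python3 - <<'E'
import numpy as np
W=np.load('w1.npy');sub=W[0:158,265:405].reshape(-1,3)
a=np.radians(7.64);ex=np.array([np.cos(a),np.sin(a)]);ey=np.array([-np.sin(a),np.cos(a)])
u=sub[:,:2]@ex*1000;v=sub[:,:2]@ey*1000;z=sub[:,2]
k=(z>.064)&(z<.072)&(abs(u-547)<20)
h,e=np.histogram(v[k],bins=np.arange(-345,-270,1));print(list(zip(e.astype(int),h)))
k=(z>.036)&(z<.044);k&=(abs(u-547)>20);print('rails',np.percentile(u[k],[1,99]))
k=(z>.114)&(v<-330);print('post',(u[k].min()+u[k].max())/2,(v[k].min()+v[k].max())/2,u[k].ptp() if hasattr(u,'ptp') else np.ptp(u[k]),np.ptp(v[k]))
E
```

```text
[(np.int64(-345), np.int64(51)), (np.int64(-344), np.int64(42)), (np.int64(-343), np.int64(43)), (np.int64(-342), np.int64(42)), (np.int64(-341), np.int64(43)), (np.int64(-340), np.int64(43)), (np.int64(-339), np.int64(43)), (np.int64(-338), np.int64(43)), (np.int64(-337), np.int64(43)), (np.int64(-336), np.int64(56)), (np.int64(-335), np.int64(63)), (np.int64(-334), np.int64(52)), (np.int64(-333), np.int64(43)), (np.int64(-332), np.int64(43)), (np.int64(-331), np.int64(43)), (np.int64(-330), np.int64(43)), (np.int64(-329), np.int64(43)), (np.int64(-328), np.int64(43)), (np.int64(-327), np.int64(53)), (np.int64(-326), np.int64(26)), (np.int64(-325), np.int64(0)), (np.int64(-324), np.int64(0)), (np.int64(-323), np.int64(0)), (np.int64(-322), np.int64(0)), (np.int64(-321), np.int64(0)), (np.int64(-320), np.int64(0)), (np.int64(-319), np.int64(0)), (np.int64(-318), np.int64(0)), (np.int64(-317), np.int64(0)), (np.int64(-316), np.int64(0)), (np.int64(-315), np.int64(0)), (np.int64(-314), np.int64(0)), (np.int64(-313), np.int64(0)), (np.int64(-312), np.int64(0)), (np.int64(-311), np.int64
[... 640 characters left out ...]
), np.int64(42)), (np.int64(-289), np.int64(45)), (np.int64(-288), np.int64(57)), (np.int64(-287), np.int64(71)), (np.int64(-286), np.int64(52)), (np.int64(-285), np.int64(45)), (np.int64(-284), np.int64(45)), (np.int64(-283), np.int64(51)), (np.int64(-282), np.int64(66)), (np.int64(-281), np.int64(29)), (np.int64(-280), np.int64(20)), (np.int64(-279), np.int64(13)), (np.int64(-278), np.int64(12)), (np.int64(-277), np.int64(5)), (np.int64(-276), np.int64(2)), (np.int64(-275), np.int64(0)), (np.int64(-274), np.int64(0)), (np.int64(-273), np.int64(0)), (np.int64(-272), np.int64(0))]
rails [508.74528553 585.09901988]
post 547.1436970757877 -358.8785250354523 17.346925180330913 17.88080256770894
```

```bash
python3 - <<'E'
from h import *
plan([0.515,0.06,0.32],0,8)
E
```

```text
[ 4.8  -0.09 -0.01] [-0.0002  0.0001  0.016 ]
[ 4.8  -0.17 -0.01] [-0.0002  0.0001  0.016 ]
[ 4.8  -0.25 -0.01] [-0.0002  0.0001  0.016 ]
[ 4.79 -0.32 -0.01] [-0.0002  0.0001  0.016 ]
[ 4.79 -0.4  -0.01] [-0.0002  0.0001  0.016 ]
[ 4.78 -0.48 -0.01] [-0.0002  0.0001  0.016 ]
[ 4.77 -0.55 -0.01] [-0.0002  0.0001  0.016 ]
[ 4.76 -0.63 -0.01] [-0.0002  0.0001  0.016 ]
```

The gap is about 35.7 mm (jaw face v = -325.7, block face v = -290, with v along the fixture at 7.64°), so two plates are needed and the jaw has to travel about 12 mm. Now to the rack.

Emit:
carry_out(motion=[5.9, -0.1, 0, 0, 0, 0.016, 5.9, -0.15, 0, 0, 0, 0.016, 5.9, -0.2, 0, 0, 0, 0.016, 5.9, -0.3, 0, 0, 0, 0.016, 5.9, -0.4, 0, 0, 0, 0.016, 5.9, -0.45, 0, 0, 0, 0.016, 5.9, -0.5, 0, 0, 0, 0.016, 5.9, -0.6, 0, 0, 0, 0.016])

```text
clock: 3.22
tool_pos: [0.5102, 0.1497, 0.3202]
eef_rot: [0.707, 0.707, -0.0, 0.001]
contact_force: [1.1, 0.8, 0.3]
opening: 0.996
```

Emit:
carry_out(motion=[0, 0, 0, 0, 0, 0])

```text
clock: 3.35
tool_pos: [0.5092, 0.1547, 0.3207]
eef_rot: [0.703, 0.711, 0.002, -0.001]
contact_force: [0.3, -0.1, 0.4]
opening: 0.997
```

```bash
python3 - <<'E'
from h import *
np.set_printoptions(precision=4,suppress=True)
s=monitor.get_state();print(s['clock'],s['tool_pos'],s['eef_rot'])
p=snap('wrist');np.save('w2.npy',p['W']);save(p,'w2.png')
for t in('rack','plate_a_mid'):
    for d in finder.masks_of(p,t)[:5]:
        m=np.array(d['pixels'])&p['ok'];P=p['W'][m];P0=P
        Q=P[(P[:,2]>.085)&(P[:,2]<.1)] if t!='rack' else P[(P[:,2]>.024)&(P[:,2]<.034)]
        print(t,round(d['p'],2),d['extent'],len(Q))
        if len(Q)>20: print(np.median(Q,0),cv2.minAreaRect(Q[:,:2].astype(np.float32)*1000))
E
```

```text
3.35 [0.5092 0.1547 0.3207] [ 0.7033  0.7109  0.0016 -0.0009]
rack 0.7 [304.3, 72.1, 382.3, 223.8] 6699
[0.5313 0.1898 0.029 ] ((533.9337768554688, 169.2800750732422), (160.07220458984375, 75.0754165649414), 88.0628890991211)
plate_a_mid 0.8 [315.8, 186.7, 363.4, 220.8] 622
[0.5318 0.121  0.0924] ((532.375, 119.81839752197266), (12.461233139038086, 43.54557418823242), 87.58362579345703)
plate_a_mid 0.63 [309.3, 346.4, 408.8, 386.3] 0
```

View pics/w2.png

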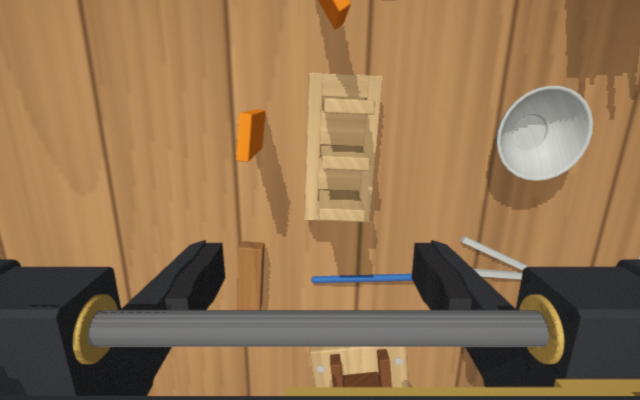

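The view shows the rack at columns 305–382, rows 72–222, with plate tops at rows 104, 162 and 214. The orange decoy at (250,135) is well clear.

```bash
python3 - <<'E'
from h import *
W=np.load('w2.npy');S=W[60:235,295:392].reshape(-1,3)
Q=S[(S[:,2]>.086)&(S[:,2]<.1)]
for c in(.12,.17,.22):
    q=Q[abs(Q[:,1]-c)<.02];print(len(q),np.median(q[:,2]),cv2.minAreaRect(q[:,:2].astype(np.float32)*1000))
q=S[(S[:,2]>.024)&(S[:,2]<.034)];print(cv2.minAreaRect(q[:,:2].astype(np.float32)*1000))
s=monitor.get_state();print(R.from_quat(s['eef_rot']).as_matrix().round(4))
# grasp plate nearest the fixture
plan([.5324,.1197,.2],-2,4)
E
```

```text
617 0.09238627332138627 ((532.375, 119.81839752197266), (12.461233139038086, 43.54557418823242), 87.58362579345703)
662 0.09235989016300022 ((533.7736206054688, 169.39064025878906), (12.71144962310791, 43.7349739074707), 87.42828369140625)
715 0.09237872925178547 ((535.57470703125, 219.38246154785156), (12.036395072937012, 44.08589553833008), 88.05254364013672)
((533.963623046875, 169.27906799316406), (160.07220458984375, 75.13516998291016), 88.0628890991211)
[[ 2.0e-04  1.0e+00 -2.0e-04]
 [ 1.0e+00 -2.0e-04 -2.1e-03]
 [-2.1e-03 -2.0e-04 -1.0e+00]]
[-0.68  0.54  2.99] [-0.      0.0005  0.0087]
[-0.68  0.55  2.99] [-0.      0.0005  0.0087]
[-0.68  0.55  2.99] [-0.      0.0005  0.0087]
[-0.67  0.56  2.99] [-0.      0.0005  0.0087]
```

Emit:
carry_out(motion=[-0.87, 0.6, 3, 0, 0, 0.009, -0.87, 0.6, 3, 0, 0, 0.009, -0.87, 0.55, 3, 0, 0, 0.009, -0.87, 0.55, 3, 0, 0, 0.007, 0, 0, 0, 0, 0, 0, 0, 0, 0, 0, 0, 0])

```text
clock: 4.25
tool_pos: [0.534, 0.1135, 0.2006]
eef_rot: [0.719, 0.695, 0.0, 0.0]
contact_force: [0.7, 0.7, -0.0]
opening: 1.001
```

```bash
python3 - <<'E'
from h import *
plan([.5324,.1197,.124],-1.9,3)
E
```

```text
[ 0.2  -0.06  2.55] [ 0.0004 -0.0001 -0.0001]
[ 0.2  -0.06  2.55] [ 0.0004 -0.0001 -0.0001]
[ 0.2  -0.06  2.55] [ 0.0004 -0.0001 -0.0001]
```

Emit:
carry_out(motion=[0.2, -0.06, 2.55, 0, 0, 0, 0.2, -0.06, 2.55, 0, 0, 0, 0.2, -0.06, 2.55, 0, 0, 0, 0, 0, 0, 0, 0, 0])

```text
clock: 4.75
tool_pos: [0.5317, 0.1206, 0.1233]
eef_rot: [0.718, 0.696, -0.0, -0.0]
contact_force: [-0.6, -0.1, 0.1]
opening: 1.0
```

Emit:
carry_out(motion=[0, 0, 0, 0, 0, 0, 0, 0, 0, 0, 0, 0, 0, 0, 0, 0, 0, 0, 0, 0, 0, 0, 0, 0, 0, 0, 0, 0, 0, 0], hand=3, grip_force=20)

```text
clock: 5.38
tool_pos: [0.5321, 0.1202, 0.1234]
eef_rot: [0.718, 0.696, 0.0, 0.0]
contact_force: [-0.0, 1.0, 1.9]
opening: 0.497
```

Emit:
carry_out(motion=[0, 0, -2, 0, 0, 0, 0, 0, -3, 0, 0, 0, 0, 0, -3, 0, 0, 0, 0, 0, -3, 0, 0, 0, 0, 0, -3, 0, 0, 0, 0, 0, -1, 0, 0, 0])

```text
clock: 6.12
tool_pos: [0.5325, 0.1204, 0.2746]
eef_rot: [0.718, 0.696, 0.001, 0.001]
contact_force: [-0.1, -0.2, -0.8]
opening: 0.498
```

```bash
cat >>h.py <<'E'
a=np.radians(7.64);ex=np.array([np.cos(a),np.sin(a)]);ey=np.array([-np.sin(a),np.cos(a)])
def uv(u,v,z): return [*(ex*u+ey*v),z]
def inuv(): 
    s=monitor.get_state();P=s['tool_pos'];x=R.from_quat(s['eef_rot']).as_matrix()
    print('u %.4f v %.4f z %.4f yaw %.2f'%(P[:2]@ex,P[:2]@ey,P[2],np.degrees(np.arctan2(x[1,1],x[0,1]))),'F',s['contact_force'].round(1),'op',round(float(s['opening'])*88.1,1),'t',s['clock'])
E
python3 - <<'E'
from h import *
inuv();plan(uv(.5469,-.298,.275),7.64,10)
E
```

```text
u 0.5438 v 0.0486 z 0.2746 yaw -1.84 F [-0.1 -0.2 -0.8] op 43.9 t 6.125
[-3.41  0.6  -0.  ] [ 0.0003 -0.0001 -0.0165]
[-3.42  0.54 -0.  ] [ 0.0003 -0.0001 -0.0165]
[-3.43  0.49 -0.  ] [ 0.0003 -0.0001 -0.0165]
[-3.44  0.43 -0.  ] [ 0.0003 -0.0001 -0.0165]
[-3.45  0.37 -0.  ] [ 0.0003 -0.0001 -0.0165]
[-3.45  0.32 -0.  ] [ 0.0003 -0.0001 -0.0165]
[-3.46  0.26 -0.  ] [ 0.0003 -0.0001 -0.0165]
[-3.46  0.2  -0.  ] [ 0.0003 -0.0001 -0.0165]
[-3.46  0.15 -0.  ] [ 0.0003 -0.0001 -0.0165]
[-3.46  0.09 -0.  ] [ 0.0003 -0.0001 -0.0165]
```

Emit:
carry_out(motion=[-3.41, 0.6, 0, 0, 0, -0.0165, -3.42, 0.54, 0, 0, 0, -0.0165, -3.43, 0.49, 0, 0, 0, -0.0165, -3.44, 0.43, 0, 0, 0, -0.0165, -3.45, 0.37, 0, 0, 0, -0.0165, -3.45, 0.32, 0, 0, 0, -0.0165, -3.46, 0.26, 0, 0, 0, -0.0165, -3.46, 0.2, 0, 0, 0, -0.0165])

```text
clock: 7.12
tool_pos: [0.5708, -0.1554, 0.272]
eef_rot: [0.671, 0.742, -0.001, -0.001]
contact_force: [1.0, 0.2, -1.0]
opening: 0.5
```

Emit:
carry_out(motion=[-3.46, 0.15, 0, 0, 0, -0.0165, -3.46, 0.09, 0, 0, 0, -0.0165, 0, 0, 0, 0, 0, 0, 0, 0, 0, 0, 0, 0, 0, 0, 0, 0, 0, 0])

```text
clock: 7.75
tool_pos: [0.5811, -0.2209, 0.2731]
eef_rot: [0.658, 0.753, 0.0, -0.0]
contact_force: [-0.1, -0.0, -0.5]
opening: 0.496
```

```bash
python3 - <<'E'
from h import *
inuv();p=snap('wrist');np.save('w3.npy',p['W']);save(p,'w3.png');plan(uv(.5469,-.298,.18),7.64,4)
E
```

```text
u 0.5466 v -0.2962 z 0.2731 yaw 7.77 F [-0.1 -0.  -0.5] op 43.7 t 7.75
[-0.04  0.01  2.33] [-0.     -0.0002  0.0005]
[-0.04  0.01  2.33] [-0.     -0.0002  0.0005]
[-0.04  0.01  2.33] [-0.     -0.0002  0.0005]
[-0.04  0.01  2.33] [-0.     -0.0002  0.0005]
```

View pics/w3.png

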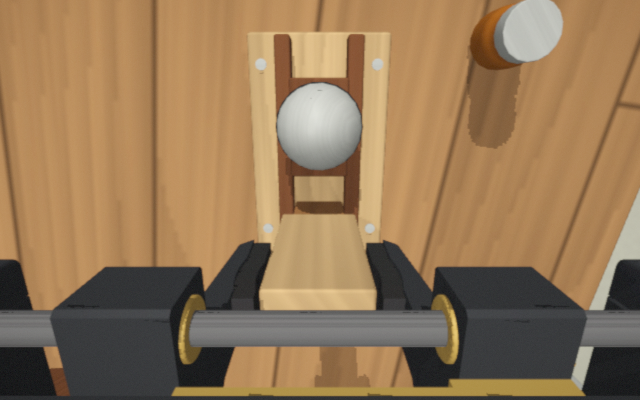

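The view shows the held plate (columns 268–375, rows 214–305) hanging straight between the fingers, with the gap floor visible beyond it at rows 178–205. I'll check where its face sits relative to the block and rails.

```bash
python3 - <<'E'
from h import *
W=np.load('w3.npy');S=W[216:286,262:380].reshape(-1,3);u=S[:,:2]@ex;v=S[:,:2]@ey;z=S[:,2]
for lo,hi in((.155,.175),(.175,.195),(.195,.215)):
    k=(z>lo)&(z<hi)&(abs(u-.547)<.03)&(abs(v+.29)<.02);print(lo,k.sum(),'v',np.median(v[k]),'u',np.percentile(u[k],[1,99]))
S=W[30:215,262:380].reshape(-1,3);u=S[:,:2]@ex;v=S[:,:2]@ey;z=S[:,2]
k=(z>.036)&(z<.044)&(abs(u-.547)>.02);print('rails',np.percentile(u[k],[1,99]))
k=(z>.064)&(z<.072)&(abs(u-.547)<.024);print('block v',np.percentile(v[k],[1,99]))
E
```

```text
0.155 635 v -0.2905471399164932 u [0.5251539  0.56762657]
0.175 1165 v -0.2905152208191624 u [0.5251465  0.56738958]
0.195 1840 v -0.2904915978012573 u [0.5218713  0.57234362]
rails [0.5086361  0.58503514]
block v [-0.2882028  -0.20968606]
```

Emit:
carry_out(motion=[-0.2, 0.05, 1.5, 0, 0, -0.001, 0, 0, 2.5, 0, 0, -0.001, 0, 0, 2.5, 0, 0, 0, 0, 0, 2.5, 0, 0, 0, 0, 0, 0.5, 0, 0, 0, 0, 0, 0, 0, 0, 0])

```text
clock: 8.55
tool_pos: [0.5819, -0.2245, 0.1781]
eef_rot: [0.658, 0.753, 0.0, -0.0]
contact_force: [0.9, -0.5, 0.0]
opening: 0.496
```

```bash
python3 - <<'E'
from h import *
inuv()
E
```

```text
u 0.5469 v -0.2998 z 0.1781 yaw 7.76 F [ 0.9 -0.5  0. ] op 43.7 t 8.55
```

Emit:
carry_out(motion=[0.15, 0, 1, 0, 0, 0, 0, 0, 1.2, 0, 0, 0, 0, 0, 1, 0, 0, 0, 0, 0, 0.7, 0, 0, 0, 0, 0, 0, 0, 0, 0])

```text
clock: 9.18
tool_pos: [0.5813, -0.2232, 0.1385]
eef_rot: [0.658, 0.753, -0.0, -0.001]
contact_force: [0.7, -0.1, 0.3]
opening: 0.495
```

Emit:
carry_out(motion=[0, 0, 0.3, 0, 0, 0, 0, 0, 0.3, 0, 0, 0, 0, 0, 0, 0, 0, 0])

```text
clock: 9.55
tool_pos: [0.5819, -0.2233, 0.1334]
eef_rot: [0.658, 0.753, 0.0, 0.0]
contact_force: [-0.2, 0.8, -0.3]
opening: 0.494
```

```bash
python3 - <<'E'
from h import *
inuv()
E
```

```text
u 0.5470 v -0.2986 z 0.1334 yaw 7.74 F [-0.2  0.8 -0.3] op 43.5 t 9.55
```

Emit:
carry_out(motion=[0.15, 0, 0.15, 0, 0, 0, 0, 0, 0.15, 0, 0, 0, 0, 0, 0, 0, 0, 0, 0, 0, 0, 0, 0, 0])

```text
clock: 10.05
tool_pos: [0.5821, -0.2228, 0.1331]
eef_rot: [0.658, 0.753, -0.0, 0.002]
contact_force: [-3.7, -0.5, 17.2]
opening: 0.498
```

Emit:
carry_out(motion=[0, 0, -0.2, 0, 0, 0, 0, 0, 0, 0, 0, 0])

```text
clock: 10.3
tool_pos: [0.5818, -0.222, 0.1331]
eef_rot: [0.658, 0.753, 0.0, 0.001]
contact_force: [-1.8, -0.3, 8.1]
opening: 0.494
```

Emit:
carry_out(motion=[0, 0, 0, 0, 0, 0, 0, 0, 0, 0, 0, 0, 0, 0, 0, 0, 0, 0, 0, 0, -2, 0, 0, 0, 0, 0, -4, 0, 0, 0, 0, 0, -5, 0, 0, 0, 0, 0, -3, 0, 0, 0, 0, 0, 0, 0, 0, 0], hand=7.5)

```text
clock: 11.3
tool_pos: [0.583, -0.2217, 0.2762]
eef_rot: [0.658, 0.753, 0.002, 0.003]
contact_force: [-0.4, -0.3, -0.5]
opening: 0.853
```

```bash
python3 - <<'E'
from h import *
inuv();p=snap('wrist');np.save('w4.npy',p['W'])
S=p['W'][:235].reshape(-1,3);u=S[:,:2]@ex;v=S[:,:2]@ey;z=S[:,2]
k=(z>.08)&(z<.13)&(abs(u-.547)<.03)&(v>-.33)&(v<-.285);print('plate',k.sum(),np.median(z[k]) if k.any() else 0, [np.percentile(x[k],[2,98]) for x in(u,v)] if k.any() else 0)
plan([.5338,.1694,.27],-1.9,10)
E
```

```text
u 0.5483 v -0.2973 z 0.2762 yaw 7.73 F [-0.4 -0.3 -0.5] op 75.2 t 11.3
plate 1218 0.10196757954602037 [array([0.52579254, 0.56733859]), array([-0.30361605, -0.2918028 ])]
[3.94 0.05 0.04] [0.0003 0.0001 0.0168]
[ 3.94 -0.02  0.04] [0.0003 0.0001 0.0168]
[ 3.94 -0.08  0.04] [0.0003 0.0001 0.0168]
[ 3.94 -0.15  0.04] [0.0003 0.0001 0.0168]
[ 3.94 -0.22  0.04] [0.0003 0.0001 0.0168]
[ 3.93 -0.28  0.04] [0.0003 0.0001 0.0168]
[ 3.93 -0.35  0.04] [0.0003 0.0001 0.0168]
[ 3.92 -0.41  0.04] [0.0003 0.0001 0.0168]
[ 3.91 -0.48  0.04] [0.0003 0.0001 0.0168]
[ 3.9  -0.54  0.04] [0.0003 0.0001 0.0168]
```

Plate 1 stands upright on the floor (top at 0.102 m, v from -0.3036 to -0.2918), leaving about 22 mm for plate 2. Going for the middle plate.

Emit:
carry_out(motion=[4.9, 0, 0, 0, 0, 0.021, 4.9, 0, 0, 0, 0, 0.021, 4.9, -0.1, 0, 0, 0, 0.021, 4.9, -0.2, 0, 0, 0, 0.021, 4.9, -0.3, 0, 0, 0, 0.021, 4.9, -0.4, 0, 0, 0, 0.021, 4.9, -0.5, 0, 0, 0, 0.021, 4.9, -0.6, 0, 0, 0, 0.021], hand=8.5)

```text
clock: 12.35
tool_pos: [0.5354, 0.1697, 0.2712]
eef_rot: [0.719, 0.695, -0.001, -0.0]
contact_force: [0.5, 0.5, 0.5]
opening: 0.965
```

Emit:
carry_out(motion=[0, 0, 3, 0, 0, 0, 0, 0, 3, 0, 0, 0, 0, 0, 0, 0, 0, 0, 0, 0, 0, 0, 0, 0])

```text
clock: 12.85
tool_pos: [0.5365, 0.1686, 0.2126]
eef_rot: [0.719, 0.695, 0.0, -0.0]
contact_force: [0.5, -0.2, -0.1]
opening: 0.964
```

```bash
python3 - <<'E'
from h import *
inuv();plan([.5338,.1694,.1235],-1.9,4)
E
```

```text
u 0.5542 v 0.0958 z 0.2126 yaw -1.90 F [ 0.5 -0.2 -0.1] op 84.9 t 12.85
[ 0.02 -0.07  2.23] [ 0. -0.  0.]
[ 0.02 -0.07  2.23] [ 0. -0.  0.]
[ 0.02 -0.07  2.23] [ 0. -0.  0.]
[ 0.02 -0.07  2.23] [ 0. -0.  0.]
```

Emit:
carry_out(motion=[0.02, -0.07, 2.23, 0, 0, 0, 0.02, -0.07, 2.23, 0, 0, 0, 0.02, -0.07, 2.23, 0, 0, 0, 0.02, -0.07, 2.23, 0, 0, 0, 0, 0, 0, 0, 0, 0])

```text
clock: 13.48
tool_pos: [0.5335, 0.1693, 0.1229]
eef_rot: [0.719, 0.695, -0.0, -0.0]
contact_force: [-1.2, 0.1, 0.4]
opening: 0.964
```

Emit:
carry_out(motion=[0, 0, 0, 0, 0, 0, 0, 0, 0, 0, 0, 0, 0, 0, 0, 0, 0, 0, 0, 0, 0, 0, 0, 0, 0, 0, 0, 0, 0, 0], hand=3, grip_force=20)

```text
clock: 14.1
tool_pos: [0.5338, 0.1695, 0.1232]
eef_rot: [0.719, 0.695, 0.0, 0.0]
contact_force: [0.2, -0.2, 2.7]
opening: 0.498
```

Emit:
carry_out(motion=[0, 0, -2, 0, 0, 0, 0, 0, -3, 0, 0, 0, 0, 0, -3, 0, 0, 0, 0, 0, -3, 0, 0, 0, 0, 0, -3, 0, 0, 0, 0, 0, -1, 0, 0, 0])

```text
clock: 14.85
tool_pos: [0.5341, 0.1697, 0.2744]
eef_rot: [0.719, 0.695, 0.001, 0.0]
contact_force: [-0.4, -0.2, -0.8]
opening: 0.497
```

```bash
python3 - <<'E'
from h import *
inuv();plan(uv(.5471,-.315,.276),7.64,10)
E
```

```text
u 0.5519 v 0.0972 z 0.2744 yaw -1.90 F [-0.4 -0.2 -0.8] op 43.8 t 14.85
[-4.07  0.64 -0.02] [ 0.0002 -0.0001 -0.0167]
[-4.08  0.57 -0.02] [ 0.0002 -0.0001 -0.0167]
[-4.09  0.5  -0.02] [ 0.0002 -0.0001 -0.0167]
[-4.1   0.43 -0.02] [ 0.0002 -0.0001 -0.0167]
[-4.11  0.36 -0.02] [ 0.0002 -0.0001 -0.0167]
[-4.11  0.29 -0.02] [ 0.0002 -0.0001 -0.0167]
[-4.12  0.23 -0.02] [ 0.0002 -0.0001 -0.0167]
[-4.12  0.16 -0.02] [ 0.0002 -0.0001 -0.0167]
[-4.12  0.09 -0.02] [ 0.0002 -0.0001 -0.0167]
[-4.12  0.02 -0.02] [ 0.0002 -0.0001 -0.0167]
```

Emit:
carry_out(motion=[-4.07, 0.64, 0, 0, 0, -0.0167, -4.08, 0.57, 0, 0, 0, -0.0167, -4.09, 0.5, 0, 0, 0, -0.0167, -4.1, 0.43, 0, 0, 0, -0.0167, -4.11, 0.36, 0, 0, 0, -0.0167, -4.11, 0.29, 0, 0, 0, -0.0167, -4.12, 0.23, 0, 0, 0, -0.0167, -4.12, 0.16, 0, 0, 0, -0.0167])

```text
clock: 15.85
tool_pos: [0.5733, -0.1592, 0.2718]
eef_rot: [0.67, 0.742, -0.001, -0.001]
contact_force: [1.0, -0.4, -0.7]
opening: 0.496
```

Emit:
carry_out(motion=[-4.12, 0.09, 0, 0, 0, -0.0167, -4.12, 0.02, 0, 0, 0, -0.0167, 0, 0, 1, 0, 0, 0, 0, 0, 1.5, 0, 0, 0, 0, 0, 0, 0, 0, 0, 0, 0, 0, 0, 0, 0])

```text
clock: 16.6
tool_pos: [0.5841, -0.2383, 0.248]
eef_rot: [0.657, 0.754, 0.0, -0.0]
contact_force: [0.0, 0.1, 0.7]
opening: 0.497
```

```bash
python3 - <<'E'
from h import *
inuv();p=snap('wrist');S=p['W'][:300,250:390].reshape(-1,3);u=S[:,:2]@ex;v=S[:,:2]@ey;z=S[:,2]
k=(z>.14)&(z<.19)&(abs(u-.547)<.03)&(abs(v+.31)<.015);print('held face',k.sum(),np.median(v[k]),np.percentile(u[k],[1,99]))
k=(z>.095)&(z<.108)&(abs(u-.547)<.03)&(v<-.285)&(v>-.305);print('plate1',k.sum(),np.percentile(v[k],[2,98]),np.median(z[k]))
E
```

```text
u 0.5472 v -0.3138 z 0.2480 yaw 7.80 F [0.  0.1 0.7] op 43.8 t 16.6
held face 3587 -0.3074215202932766 [0.518936   0.57509634]
plate1 1210 [-0.30339457 -0.29190025] 0.10232247720301021
```

Emit:
carry_out(motion=[-0.1, 0, 1.5, 0, 0, -0.001, 0, 0, 2, 0, 0, -0.001, 0, 0, 0, 0, 0, 0, 0, 0, 0, 0, 0, 0])

```text
clock: 17.15
tool_pos: [0.5843, -0.2406, 0.2133]
eef_rot: [0.657, 0.754, 0.0, 0.0]
contact_force: [0.8, 0.5, -0.1]
opening: 0.498
```

```bash
python3 - <<'E'
from h import *
inuv()
E
```

```text
u 0.5471 v -0.3161 z 0.2133 yaw 7.80 F [ 0.8  0.5 -0.1] op 43.9 t 17.15
```

Emit:
carry_out(motion=[0.15, 0, 1.5, 0, 0, 0, 0, 0, 2, 0, 0, 0, 0, 0, 2, 0, 0, 0, 0, 0, 1.5, 0, 0, 0, 0, 0, 0.5, 0, 0, 0, 0, 0, 0.3, 0, 0, 0, 0, 0, 0.3, 0, 0, 0, 0, 0, 0, 0, 0, 0])

```text
clock: 18.15
tool_pos: [0.5844, -0.2392, 0.1331]
eef_rot: [0.657, 0.754, 0.0, 0.001]
contact_force: [-0.2, -0.2, 3.8]
opening: 0.495
```

```bash
python3 - <<'E'
from h import *
inuv()
E
```

```text
u 0.5474 v -0.3148 z 0.1331 yaw 7.79 F [-0.2 -0.2  3.8] op 43.7 t 18.15
```

Emit:
carry_out(motion=[0, 0, -0.1, 0, 0, 0, 0, 0, 0, 0, 0, 0, 0, 0, 0, 0, 0, 0, 0, 0, -2, 0, 0, 0, 0, 0, -4, 0, 0, 0, 0, 0, -5, 0, 0, 0, 0, 0, -3, 0, 0, 0, 0, 0, 0, 0, 0, 0], hand=7.5)

```text
clock: 19.15
tool_pos: [0.5853, -0.2392, 0.2771]
eef_rot: [0.657, 0.753, 0.001, 0.003]
contact_force: [0.2, 0.9, 0.6]
opening: 0.853
```

Emit:
carry_out(motion=[-4, 0, 0, 0, 0, 0, -4, 0, 0, 0, 0, 0, 0, 0, 0, 0, 0, 0, 0, 0, 0, 0, 0, 0, 0, 0, 0, 0, 0, 0], hand=0)

```text
clock: 19.77
tool_pos: [0.5948, -0.3166, 0.273]
eef_rot: [0.656, 0.754, 0.0, -0.001]
contact_force: [0.1, 0.4, 0.1]
opening: 0.306
```

```bash
python3 - <<'E'
from h import *
inuv();p=snap('wrist');save(p,'w5.png');W=p['W'][:300];u=W[...,:2]@ex;v=W[...,:2]@ey;z=W[...,2]
k=(z>.09)&(z<.108)&(abs(u-.547)<.03)&(v<-.285)&(v>-.335);print('plates',k.sum(),np.percentile(v[k],[1,99]),np.median(z[k]))
k=(z>.112)&(z<.125)&(v<-.34)&(v>-.38)&(abs(u-.547)<.02);print('post',k.sum(),np.median(u[k]),np.percentile(v[k],[1,99]) if k.any() else 0)
E
```

```text
u 0.5474 v -0.3928 z 0.2730 yaw 7.94 F [0.1 0.4 0.1] op 27.0 t 19.775
plates 2379 [-0.32023527 -0.29214028] 0.10235491844980932
post 524 0.5466417555587036 [-0.36686948 -0.35015039]
```

View pics/w5.png

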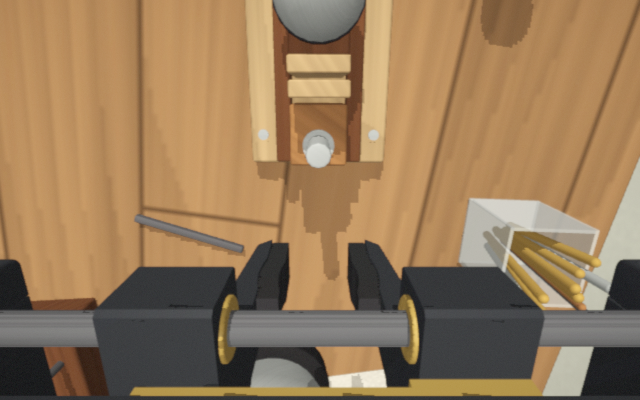

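Both plates stand upright at rows 63 and 88. The post top is at (318,150) and the fingers are still closing. Next I lower behind the post and push.

Emit:
carry_out(motion=[-0.6, 0, 2, 0, 0, -0.003, 0, 0, 3, 0, 0, -0.002, 0, 0, 4, 0, 0, 0, 0, 0, 3, 0, 0, 0, 0, 0, 1, 0, 0, 0, 0, 0, 0, 0, 0, 0, 0, 0, 0, 0, 0, 0], grip_force=20)

```text
clock: 20.7
tool_pos: [0.5963, -0.3246, 0.1443]
eef_rot: [0.656, 0.755, 0.0, 0.001]
contact_force: [0.0, -0.1, 1.3]
opening: 0.003
```

```bash
python3 - <<'E'
from h import *
inuv()
E
```

```text
u 0.5478 v -0.4010 z 0.1443 yaw 8.07 F [ 0.  -0.1  1.3] op 0.2 t 20.7
```

Emit:
carry_out(motion=[0.9, 0, 0, 0, 0, 0, 0.9, 0, 0, 0, 0, 0, 0.4, 0, 0, 0, 0, 0, 0.3, 0, 0, 0, 0, 0, 0.3, 0, 0, 0, 0, 0, 0.3, 0, 0, 0, 0, 0, 0, 0, 0, 0, 0, 0])

```text
clock: 21.58
tool_pos: [0.5914, -0.2937, 0.1433]
eef_rot: [0.656, 0.755, 0.0, 0.0]
contact_force: [0.9, -1.6, 0.4]
opening: 0.012
```

```bash
python3 - <<'E'
from h import *
inuv()
E
```

```text
u 0.5471 v -0.3697 z 0.1433 yaw 8.08 F [ 0.9 -1.6  0.4] op 1.1 t 21.575
```

Emit:
carry_out(motion=[0.2, 0, 0, 0, 0, 0, 0.2, 0, 0, 0, 0, 0, 0.2, 0, 0, 0, 0, 0, 0, 0, 0, 0, 0, 0])

```text
clock: 22.08
tool_pos: [0.5905, -0.2883, 0.1432]
eef_rot: [0.656, 0.755, -0.0, 0.001]
contact_force: [1.9, -3.7, 1.7]
opening: 0.006
```

```bash
python3 - <<'E'
from h import *
inuv()
E
```

```text
u 0.5469 v -0.3643 z 0.1432 yaw 8.06 F [ 1.9 -3.7  1.7] op 0.5 t 22.075
```

Emit:
carry_out(motion=[0.2, 0, 0, 0, 0, 0, 0.1, 0, 0, 0, 0, 0, 0, 0, 0, 0, 0, 0, 0, 0, 0, 0, 0, 0])

```text
clock: 22.58
tool_pos: [0.5904, -0.288, 0.1433]
eef_rot: [0.656, 0.754, -0.001, 0.002]
contact_force: [4.4, -9.5, -0.2]
opening: 0.005
```

```bash
python3 - <<'E'
from h import *
inuv()
p=snap('side');save(p,'s2.png',(310,220,450,345),5)
E
```

```text
u 0.5469 v -0.3639 z 0.1433 yaw 7.95 F [ 4.4 -9.5 -0.2] op 0.5 t 22.575
```

View pics/s2.png

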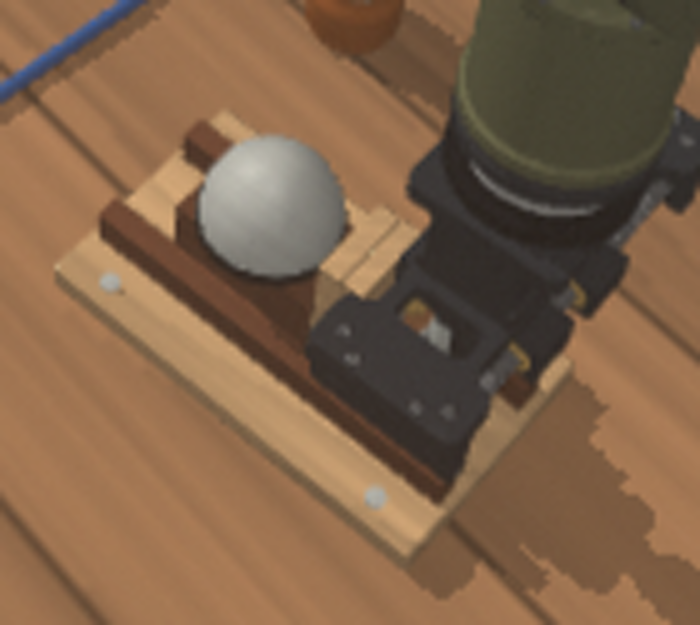

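The two plates are pressed together against the block. The jaw stopped after about 13 mm of its 21 mm travel, and force is now rising against a stiff stack. I'll firm up the push.

Emit:
carry_out(motion=[0.2, 0, 0, 0, 0, 0, 0.2, 0, 0, 0, 0, 0, 0, 0, 0, 0, 0, 0, 0, 0, 0, 0, 0, 0, 0, 0, 0, 0, 0, 0])

```text
clock: 23.25
tool_pos: [0.5902, -0.2877, 0.1433]
eef_rot: [0.657, 0.754, -0.002, 0.005]
contact_force: [6.4, -15.1, -2.4]
opening: 0.002
```

Emit:
carry_out(motion=[0, 0, 0, 0, 0, 0, 0, 0, 0, 0, 0, 0, 0, 0, 0, 0, 0, 0, 0, 0, 0, 0, 0, 0, 0, 0, 0, 0, 0, 0, 0, 0, 0, 0, 0, 0, 0, 0, 0, 0, 0, 0, 0, 0, 0, 0, 0, 0])

```text
clock: 24.25
tool_pos: [0.5902, -0.2876, 0.1434]
eef_rot: [0.657, 0.754, -0.002, 0.005]
contact_force: [6.3, -14.7, -2.5]
opening: 0.006
```

```bash
python3 - <<'E'
from h import *
inuv();p=snap('side');W=p['W'][200:345,300:460];u=W[...,:2]@ex;v=W[...,:2]@ey;z=W[...,2]
k=(z>.095)&(z<.106)&(abs(u-.547)<.02)&(v<-.28)&(v>-.318);print('plate tops',k.sum(),np.percentile(v[k],[2,98]),np.percentile(z[k],[5,50,95]))
E
```

```text
u 0.5468 v -0.3636 z 0.1434 yaw 7.81 F [  6.3 -14.7  -2.5] op 0.5 t 24.25
plate tops 171 [-0.31503167 -0.29286638] [0.09998361 0.10247235 0.10472484]
```

Emit:
carry_out(motion=[0.2, 0, 0, 0, 0, 0, 0.1, 0, 0, 0, 0, 0, 0, 0, 0, 0, 0, 0, 0, 0, 0, 0, 0, 0, 0, 0, 0, 0, 0, 0, 0, 0, 0, 0, 0, 0])

```text
clock: 25.05
tool_pos: [0.5901, -0.2874, 0.1434]
eef_rot: [0.658, 0.753, -0.003, 0.006]
contact_force: [7.6, -18.9, -4.5]
opening: 0.006
```

```bash
python3 - <<'E'
from h import *
inuv();print(workorder.finish_job())
E
```

```text
u 0.5467 v -0.3633 z 0.1434 yaw 7.71 F [  7.6 -18.9  -4.5] op 0.6 t 25.05
the job is handed in; nothing more can be done
None
```

The gap is packed with two plates and the jaw is shut tight on them; I handed the job in at 25 s of the 72 s allowed. The gap measured about 36 mm, so one plate would not have been enough. The third plate stays in the rack, and I left the other tools alone.

- **Plates:** both stand upright on the fixture floor, side by side against the block, with their tops at about 0.102 m (0.103 m expected).
- **Jaw:** it stopped on the stack after about 13–14 mm of its 21 mm travel, so it did not reach its end stop.
- **Hold:** the closed fingers are still pushing the post from behind with about 20 N, well above the roughly 2.6 N spring. It read a steady 15 N for a second before a last small increase.
- **Small disagreements:** in the last side view the plate tops spanned about 22 mm instead of 24 mm, because the gripper partly hid them and that view is coarse. The push also had a sideways part of about 7 N, larger than the fixture's angle explains.

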